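# Turn the board over and set the meter

## Robot

A 6-joint arm with a two-finger parallel gripper is mounted at the origin on the work surface. World frame = base frame: x ahead of the robot, y to its left, z up, the work surface at z = 0. Lengths are in m, angles in rad, forces in N, time in s.
With the tool pointing down it reaches from about 0.3 to 0.875 m from the base axis. Payload 6.4 kg.
Tool frame: the origin (TCP) lies midway between the tips of the shut fingers; the grasp point (between the pads) lies 19 mm behind it; z points along the fingers, y is the line along which they close (so a half turn about z gives the same grasp; the last joint's range is limited). The gripper opens to 85 mm and grips with 20 to 120 N. Pads are 22 mm wide; open, the fingers measure 114 mm over their backs; the gripper's body (76 mm by 85 mm) begins 54 mm behind the grasp point. The pads swing forward as they close: fully open they stand 13 mm farther back than shut.
Start: joints at [-1.536, 0.181, 1.607, -0, 1.354, -0.206], TCP at [0.137, -0.558, 0.231] pointing down, gripper open.
Joint ranges: [-2.99, 2.99], [-0.89, 2.07], [0.3, 2.58], [-1.14, 4.28], [0, 2.63], [-3.12, 3.12]. Speed limits (rad/s): [2.57, 2.57, 3.01, 3.14, 3.14, 3.14].

## Interface

Orientations are given as a unit quaternion [w, x, y, z].
In Python, from bench import ctrl, vision, workorder gives the robot as it stands. The module is installed in compiled form; this text tells all that it offers.
- The arm moves only by the tool servo_tool, never from a script. Its argument "steps" is a list of rows, each an object of numbers: "dx", "dy", "dz": the shift along the world's x, y, z as a fraction of full scale; "wx", "wy", "wz": the turn, a rotation vector about the world's x, y, z as a fraction of full scale. A call has exactly 5 rows; each row is the pose to reach, as a shift and turn from the pose commanded when the call began, turning the shorter way round; what a row does not reach only later rows make up. Full scale, the value 1, is 100 mm for a shift and pi rad for a turn. A row lasts 1/12 s, in which the tool goes at most 41.7 mm and 7.16 degrees, less where a joint would pass 70% of its speed; a pose out of reach is approached as far as the arm can. A call with a number of a shift or a turn outside -1 to 1 is refused whole. A call with a gripper value outside its range is refused whole. "jaw" is the opening, from 0 (shut) to 1 (fully open), set as the call begins (left out, the last holds). The fingers move at their own pace and stop on an object; the grip force is fixed at half the most. Time passes only in rows, so rows that repeat a pose let the fingers close, or fill a call up. It gives the time, the measured TCP pose, the force, the opening and the grip force at its end, in the units of the state.
- ctrl.get_obs(): the state, without advancing time (a new reading comes with each control period).
- vision.camera(name): name is "scene" or "top" or "wrist"; returns a dict with "frame" (480x640x3 uint8, red, green, blue), "vfov" (degrees; the focal length in pixels is half the picture's height over the tangent of half this angle, whatever the lens; pixels are square), "cx", "cy" (the principal point, pixels), "D" ([k1, k2, p1, p2, k3] as OpenCV has them; the pictures are not rectified), "camera_from_world" (4x4, takes a point from world to camera coordinates). Camera axes: x right, y up, looking along -z (the intrinsics and any distortion apply to the point x, -y, -z); pixel columns grow to the right and rows downward; lengths in m; the calibration is good to about 2 mm. A picture is of the moment at which its call begins. There is no depth.
- workorder.hand_in(): hands the job in; it is judged then, once.
The state is a dict: "time_s": time; "q": joint angles; "dq": joint speeds; "joint_efforts": joint torques, N m; "eef_pos": TCP position; "eef_rot": TCP orientation; "wrist_force": force on the tool from outside, world axes, zero at the start; "torque": the same for the moment, N m; "opening": opening from 0.0 (shut) to 1.0 (fully open); "grasp_force": force on a finger pad.
Only numpy, scipy, OpenCV 4.12 (cv2) and the standard library are available. Lean on these libraries where they do the work, as an engineer would, in place of code of your own. Each camera call takes 0.05 s, during which the arm holds its last target. There are 200 camera calls.

## Task

Get the circuit board ready for measuring on its solder side: first swing the holder's hinged frame right over until it lies flat on its other side with the board's solder side up, and then turn the meter's dial so that its pointer clicks in at the setting marked with the round dot. Do not shift the spray can, the solder spool or the screwdriver.

Things in the scene. Friction and masses are not known exactly. Their poses are not given: they have to be found in the camera images.
- holder: Fixed flip-over board holder on the blue mat: a dark steel foot plate 160 (x) x 250 (y) x 8 mm with two 72 mm high aluminium posts at x = -73 and +73 mm that carry the hinge of the frame, and four black 50 mm rubber rests. Origin: centre of the foot's underside, on the mat (3 mm above the table). x runs along the hinge, z up.
- frame_hinge (a point): Middle of the frame's hinge line, 62 mm above the holder's origin; the hinge line runs along the holder's x.
- flip_frame (a joint): Angle of the hinged frame (rad): 0 = lies level, pointing to the holder's -y (component side of the board up); pi/2 = upright; pi = lies level on the +y side, with the solder side up. Limits 0 and pi. The hinge is stiff (about 0.3 N m): the frame stays where it is left.
- frame_bar (a point): Centre of the frame's round steel handle bar: diameter 10 mm, 102 mm long between the two side arms, parallel to the hinge and 155 mm from it. Beside it, towards the hinge, is an opening 37 mm wide (102 mm long) between the bar and the frame that holds the green board; beyond the bar it is free. The frame is 8 mm thick.
- meter: Fixed meter on an inclined cradle: grey case 203 mm (up the slope) x 112 mm wide (y) x 42 mm, its black face sloping up at 35 degrees towards its +x, so that the face's normal leans 35 degrees from vertical towards its -x (the robot's side). A display is on the upper part of the face, the dial below it. Origin: on the mat, straight below the dial's centre; x away from the robot, z up.
- dial_axis (a point): Centre of the dial on the meter's face, 97 mm above the meter's origin. The dial turns about the face's normal here. Around it are four settings at 60, 20, -20 and -60 degrees, 42 mm from the centre.
- dial_grip (a point): Point on the dial's axis at the height to grip, 24 mm out from the face along its normal. The grip is a black bar 50 mm long (along the pointer), 13 mm wide, from 5 to 34 mm out from the face, on a grey disc of 58 mm diameter and 5 mm thickness; a white line shows its pointer end. Its z axis is the face's normal, its x axis points along the pointer.
- dial (a joint): Angle of the dial (rad), positive anticlockwise seen facing the meter's face: 0 = pointer straight up the slope, positive = towards the meter's +y. It clicks in at 1.047, 0.349, -0.349 and -1.047 and needs up to about 0.08 N m; stops at -1.25 and 1.25. It starts at the setting near 1.047.
- dial_aim (a point): Point straight ahead of the dial's pointer, 42 mm from the axis, 1 mm over the face: it lies on a mark when the dial is set to that mark.
- mark_dot: Round white dot, 15 mm in diameter and 2 mm thick, on the meter's face at the setting to choose, either at +20 or at -20 degrees. Origin: centre of its underside on the face.
- mark_dash: White dash 20 mm x 4 mm, 2 mm thick, on the meter's face at the other of these two settings. Origin: centre of its underside. The settings at 60 and -60 degrees carry only thin ticks.
- spray_can: Standing spray can, 52 mm in diameter, 150 mm high; origin at the centre of its foot. Bystander.
- solder_spool: Steel spool, 54 mm in diameter, 34 mm high, standing on its flange; origin at the centre of its foot. Bystander.
- screwdriver: Screwdriver lying on the mat, 170 mm long along its x; origin at its underside. Bystander.
Mind the look-alikes: they are no part of the job. Of the things like the meter, leave any that is pink; of the rest the larger one is meant.

How it is judged:
On the way, in this order (a step that is already met when the one before it is completed fails the run):
1. the frame lies flat on the other side, solder side up (value of joint flip_frame above 3 rad), for 0.2 s.
2. the dial's pointer stands at the round dot (distance between dial_aim and mark_dot below 0.006 m), for 0.2 s.
At the end, for the whole second after the job is handed in: The frame lies flat on the far side of its hinge (beyond 3.0 of 3.14 rad), the solder side up, and the dial rests clicked in with its pointer within 6 mm (8 degrees) of the centre of the round dot (value of joint flip_frame above 3 rad and distance between dial_aim and mark_dot below 0.006 m and velocity of joint dial between -0.05 and 0.05 rad/s); the robot touches nothing.
It fails at once if the spray can was shifted by more than 20 mm (distance of spray_can from where it was at the start of the episode above 0.02 m).
It fails at once if the solder spool was shifted by more than 20 mm (distance of solder_spool from where it was at the start of the episode above 0.02 m).
It fails at once if the screwdriver was shifted by more than 20 mm (distance of screwdriver from where it was at the start of the episode above 0.02 m).
It also fails if it takes over 64 s, if anything falls off the work surface, if the arm or the gripper's body presses on something with over 40 N, if the wrist force passes 120 N, or if a joint passes its speed limit or range.

## Working session

There is one attempt and no reset: what is moved stays moved. The work goes in short steps, Python scripts to look and compute and a tool call to move; the robot and the scene stay as the last step left them, time stands still between calls to the robot, and variables do not carry over. Pictures are saved under pics/ and viewed, at most 10 in all, crops included, and the job is handed in when it is done.

Besides the shell and the picture viewer there is one more tool, called after "Emit:" as name(argument=value, ...), one argument or row to a line, values as JSON. servo_tool: Moves the arm, as the interface text tells. Its arguments: {"type":"object","properties":{"steps":{"type":"array","items":{"type":"object","properties":{"dx":{"type":"number"},"dy":{"type":"number"},"dz":{"type":"number"},"wx":{"type":"number"},"wy":{"type":"number"},"wz":{"type":"number"}}}},"jaw":{"type":"number"}},"required":["steps"]}

```bash
mkdir -p pics
cat > h.py <<'E'
import numpy as np, cv2
from bench import ctrl, vision, workorder
def cam(n):
    c=vision.camera(n); f=c["frame"].shape[0]/2/np.tan(np.radians(c["vfov"])/2)
    c["K"]=np.array([[f,0,c["cx"]],[0,f,c["cy"]],[0,0,1]]); c["D"]=np.array(c["D"],float)
    F=np.diag([1,-1,-1,1.])@np.array(c["camera_from_world"]); c["R"]=F[:3,:3]; c["t"]=F[:3,3]; return c
def save(c,name,box=None,s=1):
    im=c["frame"][:,:,::-1]
    if box: x0,y0,x1,y1=box; im=im[y0:y1,x0:x1]
    cv2.imwrite("pics/"+name,cv2.resize(im,None,fx=s,fy=s,interpolation=cv2.INTER_CUBIC))
def ray(c,uv):
    p=cv2.undistortPoints(np.array([[uv]],float),c["K"],c["D"])[0,0]
    d=c["R"].T@np.array([p[0],p[1],1]); return -c["R"].T@c["t"], d/np.linalg.norm(d)
def onz(c,uv,z):
    o,d=ray(c,uv); return o+d*(z-o[2])/d[2]
def proj(c,P):
    return cv2.projectPoints(np.array(P,float).reshape(-1,3),cv2.Rodrigues(c["R"])[0],c["t"],c["K"],c["D"])[0][:,0]
E
python3 - <<'E'
from h import *
for n in("scene","top"):
    c=cam(n); save(c,n+".png"); print(n,-c["R"].T@c["t"],c["vfov"])
o=ctrl.get_obs();print(o["time_s"],o["eef_pos"],o["eef_rot"],o["wrist_force"])
E
```

```text
scene [1.13979729 0.56588001 1.32144115] 46.868483730780376
top [0.37896366 0.14446083 1.42898392] 44.9654073352736
0.1 [ 0.13713719 -0.55790461  0.23048064] [-7.87313312e-04  9.92759821e-01  1.20113746e-01  7.27446585e-05] [-0.22916278  0.35178615 -0.21790842]
```

View pics/scene.png

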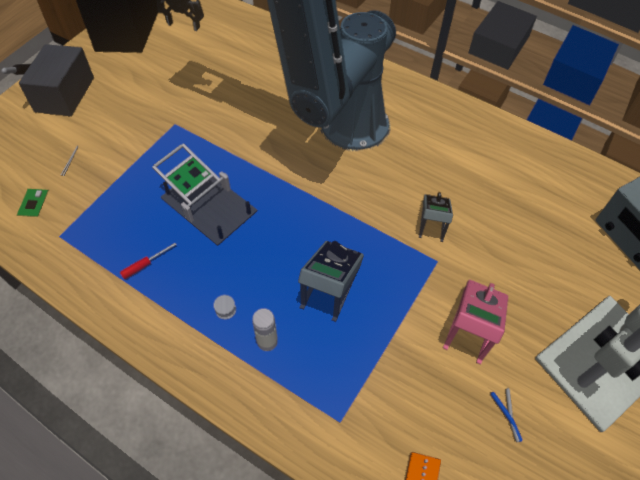

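View pics/top.png

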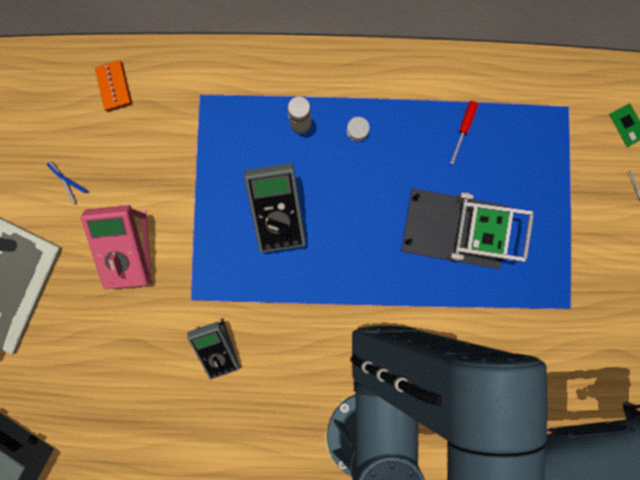

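Scene and top views: meter candidates in the top view are the large grey one on the mat (275,208), the pink one (118,247) and the small grey one (214,348). I choose the large grey one. The holder's hinge is at about (461,228) and its bar at about (527,235). The can is at (300,115), the spool at (358,128) and the screwdriver at (463,132).

Run:
```python
from h import *
c=cam("top")
save(c,"m.png",(235,155,315,260),5.5)
save(c,"hold.png",(395,180,545,280),5)
```

```text
(no output)
```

View pics/m.png

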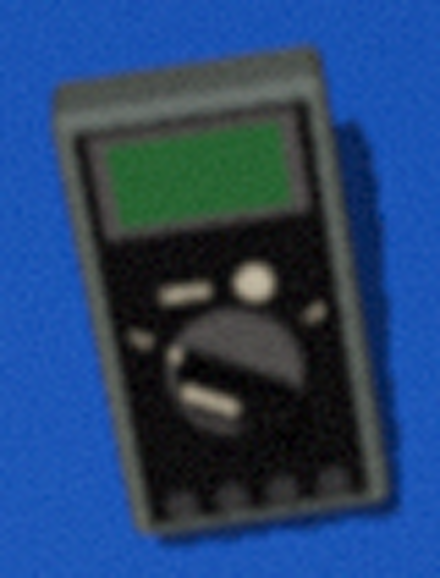

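View pics/hold.png

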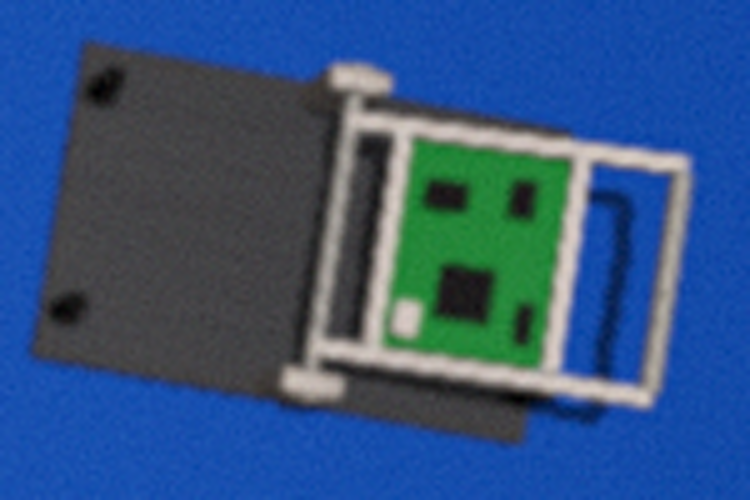

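The close crops show the big grey meter: dot at crop (254,283), right of the pointer-up line, so at -20°; dash (185,293), ticks (141,340) and (315,312), pointer at +60°. The holder shows foot corners (85,42), (35,355), (522,440), post tops (360,78) and (312,385), and the bar from (683,165) to (650,395). Now I fit both poses.

Run:
```python
from h import *
from scipy.optimize import least_squares
c=cam("top")
def Rz(a): return np.array([[np.cos(a),-np.sin(a),0],[np.sin(a),np.cos(a),0],[0,0,1]])
def fit(L,px,x0):
    L=np.array(L,float)
    f=lambda p:(proj(c,(Rz(p[2])@L.T).T+[p[0],p[1],0.003])-px).ravel()
    r=least_squares(f,x0,loss="soft_l1"); print(r.x,np.degrees(r.x[2])); print(np.round(f(r.x).reshape(-1,2),1).tolist()); return r.x
t=np.radians(35);u=np.array([np.cos(t),0,np.sin(t)]);y=np.array([0,1,0.]);n=np.array([-np.sin(t),0,np.cos(t)])
D=np.array([0,0,.097])
L=[D+.042*(np.cos(a)*u+np.sin(a)*y)+.002*n for a in np.radians([60,20,-20,-60])]
px=np.array([[141,340],[185,293],[254,283],[315,312]])/5.5+[235,155]-.4
g=onz(c,(277,215),.1)
m=fit(L,px,[g[0],g[1],0.2])
h=.08;k=.125
L=[[h,k,.008],[-h,k,.008],[-h,-k,.008],[.073,0,.072],[-.073,0,.072],[.053,-.155,.067],[-.053,-.155,.067]]
px=np.array([[85,42],[35,355],[522,440],[360,78],[312,385],[683,165],[650,395]])/5+[395,180]-.4
g=onz(c,(461,228),.07)
p=fit(L,px,[g[0],g[1],0.])
print("hinge",p[:2],"bar",Rz(p[2])@[0,-.155,0]+[p[0],p[1],.065])
print("bar over",Rz(p[2])@[0,.155,0]+[p[0],p[1],.065],"hinge dir",Rz(p[2])@[1,0,0])
R=Rz(m[2]);G=np.array([m[0],m[1],.1])
print("dial",G,"n",R@n,"u",R@u,"grip",G+.024*(R@n))
for uv,z in(((300,104),.153),((358,128),.037),((452,162),.01),((470,104),.015)):print(uv,onz(c,uv,z))
# cross-check in scene camera
s=cam("scene"); print("scene dial",proj(s,G),"bar",proj(s,Rz(p[2])@[0,-.155,0]+[p[0],p[1],.065]))
```

```text
[0.51034565 0.23744896 0.18394102] 10.53904427988728
[[0.0, 0.1], [0.1, 0.0], [0.1, -0.2], [-0.2, 0.1]]
[ 0.51478161 -0.1977714  -0.14092815] -8.074587995821881
[[-0.1, -0.4], [-0.0, 0.7], [1.6, 0.2], [0.5, -0.2], [1.1, -0.9], [-3.1, 1.9], [-2.5, -0.5]]
hinge [ 0.51478161 -0.1977714 ] bar [ 0.49300998 -0.35123473  0.065     ]
bar over [ 0.53655324 -0.04430806  0.065     ] hinge dir [ 0.99008605 -0.14046212  0.        ]
dial [0.51034565 0.23744896 0.1       ] n [-0.56390049 -0.1049103   0.81915204] u [0.80533335 0.14982743 0.57357644] grip [0.49681203 0.23493111 0.11965965]
(300, 104) [0.77267088 0.1909842  0.153     ]
(358, 128) [0.75137997 0.05156597 0.037     ]
(452, 162) [ 0.67917787 -0.18675729  0.01      ]
(470, 104) [ 0.8285259 -0.2319846  0.015    ]
scene dial [[335.80274874 256.62278556]] bar [[168.05661992 164.20305793]]
```

Run:
```python
from h import *
def Rz(a): return np.array([[np.cos(a),-np.sin(a),0],[np.sin(a),np.cos(a),0],[0,0,1]])
p=[.51478,-.19777,-.1409]
im={}
for name,box,s in(("scene",(145,135,265,245),5),("top",(450,200,540,270),6)):
    c=cam(name); f=cv2.resize(c["frame"][box[1]:box[3],box[0]:box[2],::-1],None,fx=s,fy=s,interpolation=cv2.INTER_CUBIC)
    for th,col in((0,(0,0,255)),(.15,(0,255,255)),(.3,(255,0,255))):
        P=[Rz(p[2])@[x,-.155*np.cos(th),.062+.155*np.sin(th)]+[p[0],p[1],.003] for x in(-.051,.051)]
        q=((proj(c,P)-[box[0],box[1]]+.5)*s).astype(int); cv2.line(f,tuple(map(int,q[0])),tuple(map(int,q[1])),col,1)
    P=[Rz(p[2])@[x,0,.062]+[p[0],p[1],.003] for x in(-.051,.051)]
    q=((proj(c,P)-[box[0],box[1]]+.5)*s).astype(int); cv2.line(f,tuple(map(int,q[0])),tuple(map(int,q[1])),(255,255,0),1)
    im[name]=f
H=min(550,max(i.shape[0] for i in im.values()))
cv2.imwrite("pics/fit_s.png",im["scene"]);cv2.imwrite("pics/fit_t.png",im["top"])
```

```text
(no output)
```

View pics/fit_s.png

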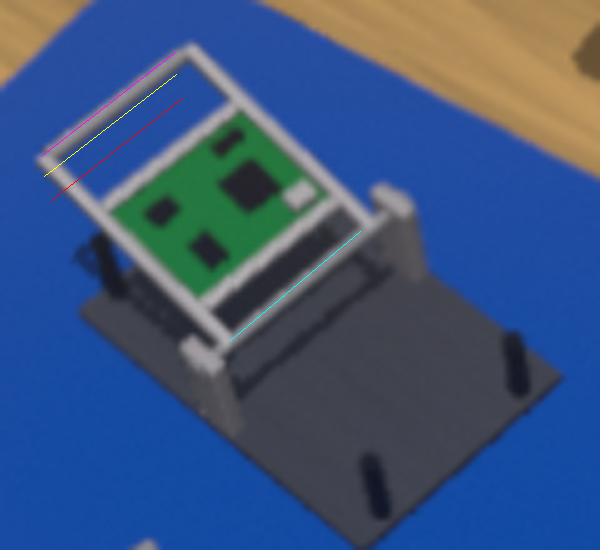

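View pics/fit_t.png

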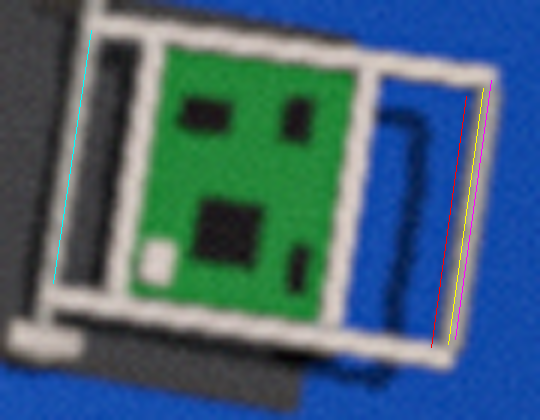

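The overlays show that the frame isn't level but raised by about 0.25 rad. Its bar centre in the scene crop is about (118,106). I refit the holder with the angle free, using both cameras.

Run:
```python
from h import *
from scipy.optimize import least_squares
T=cam("top");S=cam("scene")
def Rz(a): return np.array([[np.cos(a),-np.sin(a),0],[np.sin(a),np.cos(a),0],[0,0,1]])
h,k=.08,.125
LT=[[h,k,.008],[-h,k,.008],[-h,-k,.008],[.073,0,.072],[-.073,0,.072]]
pT=np.array([[85,42],[35,355],[522,440],[360,78],[312,385]])/5+[395,180]-.4
bT=np.array([[490,75],[455,350]])/6+[450,200]-.4
LS=[[-h,k,.008],[h,k,.008],[h,-k,.008],[-.073,0,.072],[.073,0,.072]]
pS=np.array([[562,377],[365,548],[80,312],[392,197],[202,350]])/5+[145,135]-.4
bS=np.array([[50,160],[190,55]])/5+[145,135]-.4
def f(p):
    w=lambda L:(Rz(p[2])@np.array(L).T).T+[p[0],p[1],.003]
    th=p[3];B=[[x,-.155*np.cos(th),.062+.155*np.sin(th)] for x in(.053,-.053)]
    return np.vstack([proj(T,w(LT))-pT,proj(T,w(B))-bT,proj(S,w(LS))-pS,proj(S,w(B))-bS]).ravel()
r=least_squares(f,[.51,-.2,-.14,.2],loss="soft_l1");p=r.x
print(p);print(np.round(f(p).reshape(-1,2),1).tolist())
for th in [p[3],.6,.9,1.2,1.57,1.9,2.2,2.5,2.8,3.1416]:
    print(round(th,2),np.round(Rz(p[2])@[0,-.155*np.cos(th),.062+.155*np.sin(th)]+[p[0],p[1],.003],4))
m=[.5103,.2374,.1839]
t=np.radians(35);n=np.array([-np.sin(t),0,np.cos(t)])
for z in(0,):print("scene dial",proj(S,[.5103,.2374,.1]))
```

```text
[ 0.51351508 -0.19559759 -0.14745691  0.27663213]
[[-0.8, -0.2], [-1.1, 0.8], [0.5, 1.0], [-0.2, 0.4], [0.0, -0.4], [-0.7, 1.1], [-1.3, 0.1], [0.1, -0.9], [-0.7, 0.4], [-1.6, -0.3], [-0.4, 0.3], [-0.4, 0.9], [-1.3, -0.1], [-1.4, -0.4]]
0.28 [ 0.4916 -0.3431  0.1073]
0.6 [ 0.4947 -0.3221  0.1525]
0.9 [ 0.4994 -0.2909  0.1864]
1.2 [ 0.5053 -0.2512  0.2095]
1.57 [ 0.5135 -0.1957  0.22  ]
1.9 [ 0.5209 -0.146   0.2117]
2.2 [ 0.5269 -0.1054  0.1903]
2.5 [ 0.5318 -0.0728  0.1578]
2.8 [ 0.535  -0.0511  0.1169]
3.14 [ 0.5363 -0.0423  0.065 ]
scene dial [[335.79572258 256.60073289]]
```

Emit:
servo_tool(
  steps=[
    {"dx": 0.2, "dy": 0.12, "wz": -0.025},
    {"dx": 0.4, "dy": 0.24, "wz": -0.05},
    {"dx": 0.6, "dy": 0.36, "wz": -0.075},
    {"dx": 0.8, "dy": 0.48, "wz": -0.1},
    {"dx": 1.0, "dy": 0.6, "wz": -0.1236},
  ],
  jaw=0.42,
)

```text
$.steps[0]: bad value
```

Emit:
servo_tool(
  steps=[
    {"dx": 0.2, "dy": 0.12},
    {"dx": 0.4, "dy": 0.24},
    {"dx": 0.6, "dy": 0.36},
    {"dx": 0.8, "dy": 0.48},
    {"dx": 1.0, "dy": 0.6},
  ],
)

```text
$.steps[0]: bad value
```

Emit:
servo_tool(
  steps=[
    {"dx": 0.2, "dy": 0.12},
    {"dx": 0.4, "dy": 0.24},
    {"dx": 0.6, "dy": 0.36},
    {"dx": 0.8, "dy": 0.48},
    {"dx": 1.0, "dy": 0.6},
  ],
)

```text
$.steps[0]: bad value
```

Emit:
servo_tool(
  steps=[
    {"dx": 0.18, "dy": 0.12},
    {"dx": 0.36, "dy": 0.24},
    {"dx": 0.54, "dy": 0.34},
    {"dx": 0.54, "dy": 0.34},
    {"dx": 0.54, "dy": 0.34},
  ],
)

```text
$.steps[0]: bad value
```

Emit:
servo_tool(
  steps=[
    {"dx": 0.2, "dy": 0.12, "dz": 0, "wx": 0, "wy": 0, "wz": -0.025},
    {"dx": 0.4, "dy": 0.24, "dz": 0, "wx": 0, "wy": 0, "wz": -0.05},
    {"dx": 0.6, "dy": 0.36, "dz": 0, "wx": 0, "wy": 0, "wz": -0.075},
    {"dx": 0.8, "dy": 0.48, "dz": 0, "wx": 0, "wy": 0, "wz": -0.1},
    {"dx": 1.0, "dy": 0.6, "dz": 0, "wx": 0, "wy": 0, "wz": -0.1236},
  ],
  jaw=0.42,
)

```text
time_s: 0.87
eef_pos: [0.2379, -0.4978, 0.2314]
eef_rot: [0.0, 0.997, -0.076, 0.0]
wrist_force: [0.5, 0.2, 0.1]
opening: 0.422
grasp_force: 0.0
```

Emit:
servo_tool(
  steps=[
    {"dx": 0.2, "dy": 0.12, "dz": 0, "wx": 0, "wy": 0, "wz": 0},
    {"dx": 0.4, "dy": 0.24, "dz": 0, "wx": 0, "wy": 0, "wz": 0},
    {"dx": 0.6, "dy": 0.36, "dz": 0, "wx": 0, "wy": 0, "wz": 0},
    {"dx": 0.8, "dy": 0.48, "dz": 0, "wx": 0, "wy": 0, "wz": 0},
    {"dx": 1.0, "dy": 0.6, "dz": 0, "wx": 0, "wy": 0, "wz": 0},
  ],
)

```text
time_s: 1.28
eef_pos: [0.3381, -0.4377, 0.2314]
eef_rot: [0.0, 0.997, -0.074, 0.0]
wrist_force: [0.4, 0.7, -0.4]
opening: 0.418
grasp_force: 0.0
```

Emit:
servo_tool(
  steps=[
    {"dx": 0.2, "dy": 0.12, "dz": 0, "wx": 0, "wy": 0, "wz": 0},
    {"dx": 0.4, "dy": 0.24, "dz": 0, "wx": 0, "wy": 0, "wz": 0},
    {"dx": 0.6, "dy": 0.36, "dz": 0, "wx": 0, "wy": 0, "wz": 0},
    {"dx": 0.8, "dy": 0.48, "dz": 0, "wx": 0, "wy": 0, "wz": 0},
    {"dx": 1.0, "dy": 0.6, "dz": 0, "wx": 0, "wy": 0, "wz": 0},
  ],
)

```text
time_s: 1.7
eef_pos: [0.4381, -0.3777, 0.2314]
eef_rot: [0.0, 0.997, -0.074, 0.0]
wrist_force: [-0.1, -0.4, -0.1]
opening: 0.424
grasp_force: 0.0
```

Emit:
servo_tool(
  steps=[
    {"dx": 0.18, "dy": 0.1, "dz": 0, "wx": 0, "wy": 0, "wz": 0},
    {"dx": 0.36, "dy": 0.2, "dz": 0, "wx": 0, "wy": 0, "wz": 0},
    {"dx": 0.54, "dy": 0.34, "dz": -0.1, "wx": 0, "wy": 0, "wz": 0},
    {"dx": 0.54, "dy": 0.34, "dz": -0.3, "wx": 0, "wy": 0, "wz": 0},
    {"dx": 0.54, "dy": 0.34, "dz": -0.4, "wx": 0, "wy": 0, "wz": 0},
  ],
)

```text
time_s: 2.12
eef_pos: [0.4915, -0.343, 0.1895]
eef_rot: [-0.001, 0.997, -0.073, -0.001]
wrist_force: [0.1, 0.5, -1.0]
opening: 0.417
grasp_force: 0.0
```

Run:
```python
from h import *
c=cam("wrist"); save(c,"w1.png"); o=ctrl.get_obs();print(o["eef_pos"],o["eef_rot"])
p=[.5135,-.1956,-.1475,.277]
R=lambda a: np.array([[np.cos(a),-np.sin(a),0],[np.sin(a),np.cos(a),0],[0,0,1]])
B=[R(p[2])@[x,-.155*np.cos(p[3]),.062+.155*np.sin(p[3])]+[p[0],p[1],.003] for x in(-.051,0,.051)]
print(proj(c,B))
```

```text
[ 0.48998655 -0.34260712  0.1873543 ] [-0.00180732  0.99731654 -0.07315658 -0.00213624]
[[331.07450673 333.49000966]
 [331.43214046 251.35960189]
 [331.82626153 158.0533792 ]]
```

View pics/w1.png

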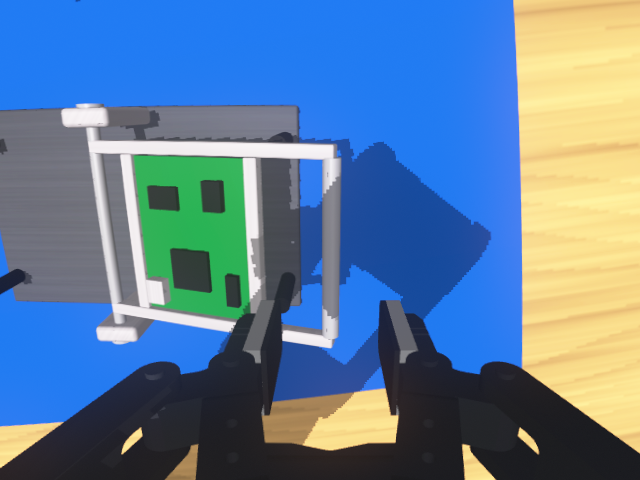

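The wrist view shows the bar on column 331 from row 158 to 335, as predicted, with the fingers straddling it. Next I descend and close.

Emit:
servo_tool(
  steps=[
    {"dx": 0, "dy": 0, "dz": -0.25, "wx": 0, "wy": 0, "wz": 0},
    {"dx": 0, "dy": 0, "dz": -0.5, "wx": 0, "wy": 0, "wz": 0},
    {"dx": 0, "dy": 0, "dz": -0.75, "wx": 0, "wy": 0, "wz": 0},
    {"dx": 0, "dy": 0, "dz": -1.0, "wx": 0, "wy": 0, "wz": 0},
    {"dx": 0, "dy": 0, "dz": -1.0, "wx": 0, "wy": 0, "wz": 0},
  ],
)

```text
time_s: 2.58
eef_pos: [0.4878, -0.3424, 0.0863]
eef_rot: [-0.003, 0.997, -0.074, -0.004]
wrist_force: [-1.2, 1.7, -1.1]
opening: 0.421
grasp_force: 0.0
```

Emit:
servo_tool(
  steps=[
    {"dx": 0, "dy": 0, "dz": 0, "wx": 0, "wy": 0, "wz": 0},
    {"dx": 0, "dy": 0, "dz": 0, "wx": 0, "wy": 0, "wz": 0},
    {"dx": 0, "dy": 0, "dz": 0, "wx": 0, "wy": 0, "wz": 0},
    {"dx": 0, "dy": 0, "dz": 0, "wx": 0, "wy": 0, "wz": 0},
    {"dx": 0, "dy": 0, "dz": 0, "wx": 0, "wy": 0, "wz": 0},
  ],
  jaw=0,
)

```text
time_s: 3.0
eef_pos: [0.4916, -0.3435, 0.0926]
eef_rot: [-0.001, 0.997, -0.074, 0.0]
wrist_force: [0.9, 4.8, -3.2]
opening: 0.089
grasp_force: 58.5
```

Emit:
servo_tool(
  steps=[
    {"dx": 0.009, "dy": 0.062, "dz": 0.18, "wx": 0, "wy": 0, "wz": 0},
    {"dx": 0.021, "dy": 0.144, "dz": 0.346, "wx": 0, "wy": 0, "wz": 0},
    {"dx": 0.038, "dy": 0.254, "dz": 0.514, "wx": 0, "wy": 0, "wz": 0},
    {"dx": 0.056, "dy": 0.374, "dz": 0.655, "wx": 0, "wy": 0, "wz": 0},
    {"dx": 0.077, "dy": 0.521, "dz": 0.79, "wx": 0, "wy": 0, "wz": 0},
  ],
)

```text
time_s: 3.42
eef_pos: [0.4993, -0.2936, 0.1731]
eef_rot: [0.002, 0.997, -0.074, 0.001]
wrist_force: [1.8, -0.6, -6.2]
opening: 0.087
grasp_force: 58.3
```

Emit:
servo_tool(
  steps=[
    {"dx": 0.028, "dy": 0.19, "dz": 0.13, "wx": 0, "wy": 0, "wz": 0},
    {"dx": 0.059, "dy": 0.398, "dz": 0.23, "wx": 0, "wy": 0, "wz": 0},
    {"dx": 0.092, "dy": 0.617, "dz": 0.298, "wx": 0, "wy": 0, "wz": 0},
    {"dx": 0.125, "dy": 0.845, "dz": 0.332, "wx": 0, "wy": 0, "wz": 0},
    {"dx": 0.141, "dy": 0.952, "dz": 0.336, "wx": 0, "wy": 0, "wz": 0},
  ],
)

```text
time_s: 3.83
eef_pos: [0.5146, -0.1983, 0.2103]
eef_rot: [0.004, 0.997, -0.073, 0.003]
wrist_force: [-8.5, -4.4, 13.9]
opening: 0.09
grasp_force: 60.6
```

Emit:
servo_tool(
  steps=[
    {"dx": 0.016, "dy": 0.106, "dz": -0.004, "wx": 0, "wy": 0, "wz": 0},
    {"dx": 0.05, "dy": 0.334, "dz": -0.038, "wx": 0, "wy": 0, "wz": 0},
    {"dx": 0.082, "dy": 0.554, "dz": -0.106, "wx": 0, "wy": 0, "wz": 0},
    {"dx": 0.113, "dy": 0.762, "dz": -0.206, "wx": 0, "wy": 0, "wz": 0},
    {"dx": 0.141, "dy": 0.952, "dz": -0.336, "wx": 0, "wy": 0, "wz": 0},
  ],
)

```text
time_s: 4.25
eef_pos: [0.5303, -0.1022, 0.1757]
eef_rot: [0.002, 0.997, -0.074, 0.005]
wrist_force: [2.3, -2.7, 3.4]
opening: 0.088
grasp_force: 62.6
```

Emit:
servo_tool(
  steps=[
    {"dx": 0.03, "dy": 0.2, "dz": -0.192, "wx": 0, "wy": 0, "wz": 0},
    {"dx": 0.054, "dy": 0.362, "dz": -0.417, "wx": 0, "wy": 0, "wz": 0},
    {"dx": 0.072, "dy": 0.482, "dz": -0.668, "wx": 0, "wy": 0, "wz": 0},
    {"dx": 0.082, "dy": 0.555, "dz": -0.937, "wx": 0, "wy": 0, "wz": 0},
    {"dx": 0.084, "dy": 0.566, "dz": -1.0, "wx": 0, "wy": 0, "wz": 0},
  ],
)

```text
time_s: 4.67
eef_pos: [0.54, -0.0443, 0.0714]
eef_rot: [-0.0, 0.997, -0.073, 0.005]
wrist_force: [8.6, 4.5, 2.9]
opening: 0.092
grasp_force: 65.1
```

Emit:
servo_tool(
  steps=[
    {"dx": 0.001, "dy": 0.01, "dz": -0.08, "wx": 0, "wy": 0, "wz": 0},
    {"dx": 0.001, "dy": 0.014, "dz": -0.14, "wx": 0, "wy": 0, "wz": 0},
    {"dx": 0.001, "dy": 0.014, "dz": -0.19, "wx": 0, "wy": 0, "wz": 0},
    {"dx": 0.001, "dy": 0.014, "dz": -0.22, "wx": 0, "wy": 0, "wz": 0},
    {"dx": 0.001, "dy": 0.014, "dz": -0.22, "wx": 0, "wy": 0, "wz": 0},
  ],
)

```text
time_s: 5.08
eef_pos: [0.5397, -0.0431, 0.0513]
eef_rot: [-0.001, 0.997, -0.074, 0.004]
wrist_force: [7.7, 8.2, -3.1]
opening: 0.09
grasp_force: 65.4
```

Emit:
servo_tool(
  steps=[
    {"dx": 0, "dy": 0, "dz": -0.02, "wx": 0, "wy": 0, "wz": 0},
    {"dx": 0, "dy": 0, "dz": -0.03, "wx": 0, "wy": 0, "wz": 0},
    {"dx": 0, "dy": 0, "dz": -0.03, "wx": 0, "wy": 0, "wz": 0},
    {"dx": 0, "dy": 0, "dz": -0.03, "wx": 0, "wy": 0, "wz": 0},
    {"dx": 0, "dy": 0, "dz": -0.03, "wx": 0, "wy": 0, "wz": 0},
  ],
)

```text
time_s: 5.5
eef_pos: [0.5398, -0.0431, 0.0509]
eef_rot: [-0.001, 0.997, -0.074, 0.004]
wrist_force: [-2.8, 12.1, 20.4]
opening: 0.086
grasp_force: 68.0
```

Emit:
servo_tool(
  steps=[
    {"dx": 0, "dy": 0, "dz": 0, "wx": 0, "wy": 0, "wz": 0},
    {"dx": 0, "dy": 0, "dz": 0, "wx": 0, "wy": 0, "wz": 0},
    {"dx": 0, "dy": 0, "dz": 0, "wx": 0, "wy": 0, "wz": 0},
    {"dx": 0, "dy": 0, "dz": 0, "wx": 0, "wy": 0, "wz": 0},
    {"dx": 0, "dy": 0, "dz": 0, "wx": 0, "wy": 0, "wz": 0},
  ],
  jaw=0.4,
)

```text
time_s: 5.92
eef_pos: [0.5356, -0.0443, 0.0455]
eef_rot: [0.0, 0.997, -0.074, 0.0]
wrist_force: [-0.4, -0.8, 0.8]
opening: 0.4
grasp_force: 0.0
```

Emit:
servo_tool(
  steps=[
    {"dx": 0, "dy": 0, "dz": 0.2, "wx": 0, "wy": 0, "wz": 0},
    {"dx": 0, "dy": 0, "dz": 0.4, "wx": 0, "wy": 0, "wz": 0},
    {"dx": 0, "dy": 0, "dz": 0.6, "wx": 0, "wy": 0, "wz": 0},
    {"dx": 0, "dy": 0, "dz": 0.8, "wx": 0, "wy": 0, "wz": 0},
    {"dx": 0, "dy": 0, "dz": 1.0, "wx": 0, "wy": 0, "wz": 0},
  ],
)

```text
time_s: 6.33
eef_pos: [0.5352, -0.0441, 0.1459]
eef_rot: [-0.0, 0.997, -0.074, -0.0]
wrist_force: [0.3, -0.2, 1.0]
opening: 0.398
grasp_force: 0.0
```

Emit:
servo_tool(
  steps=[
    {"dx": 0, "dy": 0, "dz": 0.2, "wx": 0, "wy": 0, "wz": 0},
    {"dx": 0, "dy": 0, "dz": 0.4, "wx": 0, "wy": 0, "wz": 0},
    {"dx": 0, "dy": 0, "dz": 0.6, "wx": 0, "wy": 0, "wz": 0},
    {"dx": 0, "dy": 0, "dz": 0.8, "wx": 0, "wy": 0, "wz": 0},
    {"dx": 0, "dy": 0, "dz": 1.0, "wx": 0, "wy": 0, "wz": 0},
  ],
)

```text
time_s: 6.75
eef_pos: [0.5352, -0.0441, 0.246]
eef_rot: [-0.0, 0.997, -0.074, -0.0]
wrist_force: [0.3, 0.7, -1.1]
opening: 0.401
grasp_force: 0.0
```

Run:
```python
from h import *
from scipy.spatial.transform import Rotation as Ro
s=cam("scene")
o=ctrl.get_obs();print(o["eef_pos"],o["eef_rot"])
q=o["eef_rot"];Rc=Ro.from_quat([q[1],q[2],q[3],q[0]])
t=np.radians(35);Rm=Ro.from_euler("z",.18394).as_matrix()
u=Rm@[np.cos(t),0,np.sin(t)];y=Rm@[0,1,0];n=Rm@[-np.sin(t),0,np.cos(t)]
for deg in(60,-20):
    a=np.radians(deg);p=np.cos(a)*u+np.sin(a)*y; z=-n
    for sg in(1,-1):
        x=sg*p; Y=np.cross(z,x); M=np.column_stack([x,Y,z]); T=Ro.from_matrix(M)
        rv=(T*Rc.inv()).as_rotvec(); print(deg,sg,"rotvec/pi",rv/np.pi,np.degrees(np.linalg.norm(rv)),"tool y",Y)
print("grip",np.array([.51035,.23745,.1])+.024*n, "TCP",np.array([.51035,.23745,.1])+.007*n,"n",n)
print("turn -80 rv/pi",-np.radians(80)*n/np.pi, "q6",o["q"])
save(s,"s2.png",(140,110,380,330),2.5)
```

```text
[ 0.53738432 -0.04466141  0.25059969] [ 7.63872859e-04  9.97269903e-01 -7.37784446e-02  2.98300970e-03]
60 1 rotvec/pi [-0.10252722 -0.18201528  0.42398792] 85.07873678758786 tool y [ 0.78889154 -0.36181169  0.49673176]
60 -1 rotvec/pi [ 0.19562393 -0.10637624 -0.54085241] 105.28168339204893 tool y [-0.78889154  0.36181169 -0.49673176]
-20 1 rotvec/pi [ 0.03784094 -0.18900241 -0.00507833] 34.70764022174698 tool y [-0.10356626 -0.97508437 -0.19617469]
-20 -1 rotvec/pi [-0.29626403 -0.05630047  0.94758693] 178.99487418550743 tool y [0.10356626 0.97508437 0.19617469]
grip [0.49681639 0.23493217 0.11965965] TCP [0.5064027  0.23671563 0.10573406] n [-0.56390059 -0.10490972  0.81915204]
turn -80 rv/pi [ 0.25062249  0.04662654 -0.36406758] q6 [-3.03071034e-01  7.99760390e-02  1.67995441e+00 -1.34727640e-04
  1.37550509e+00  1.41544281e+00]
```

View pics/s2.png

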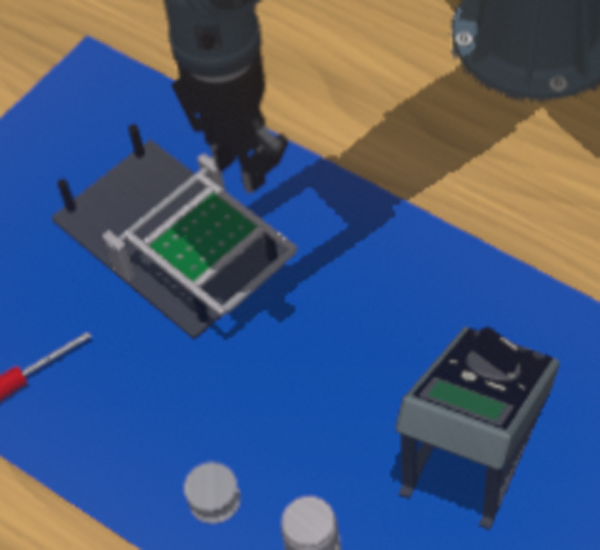

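The flipped frame lies flat in the scene crop, at (205,250), with the solder side of the board up; the meter at (480,380) and the bystanders are untouched. Now I move over the dial.

Emit:
servo_tool(
  steps=[
    {"dx": -0.06, "dy": 0.18, "dz": 0, "wx": -0.0068, "wy": -0.0121, "wz": 0.0283},
    {"dx": -0.12, "dy": 0.36, "dz": 0, "wx": -0.0137, "wy": -0.0243, "wz": 0.0565},
    {"dx": -0.18, "dy": 0.54, "dz": 0, "wx": -0.0205, "wy": -0.0364, "wz": 0.0848},
    {"dx": -0.24, "dy": 0.72, "dz": 0, "wx": -0.0273, "wy": -0.0485, "wz": 0.1131},
    {"dx": -0.3, "dy": 0.9, "dz": 0, "wx": -0.0342, "wy": -0.0607, "wz": 0.1413},
  ],
  jaw=0.5,
)

```text
time_s: 7.22
eef_pos: [0.5051, 0.0467, 0.2449]
eef_rot: [0.047, 0.983, 0.15, 0.099]
wrist_force: [0.4, -0.1, -0.5]
opening: 0.499
grasp_force: 0.0
```

Emit:
servo_tool(
  steps=[
    {"dx": -0.06, "dy": 0.18, "dz": 0, "wx": -0.0068, "wy": -0.0121, "wz": 0.0283},
    {"dx": -0.12, "dy": 0.36, "dz": 0, "wx": -0.0137, "wy": -0.0243, "wz": 0.0565},
    {"dx": -0.18, "dy": 0.54, "dz": 0, "wx": -0.0205, "wy": -0.0364, "wz": 0.0848},
    {"dx": -0.24, "dy": 0.72, "dz": 0, "wx": -0.0273, "wy": -0.0485, "wz": 0.1131},
    {"dx": -0.3, "dy": 0.9, "dz": 0, "wx": -0.0342, "wy": -0.0607, "wz": 0.1413},
  ],
)

```text
time_s: 7.63
eef_pos: [0.475, 0.1368, 0.245]
eef_rot: [0.09, 0.908, 0.362, 0.191]
wrist_force: [0.5, -0.6, -0.2]
opening: 0.502
grasp_force: 0.0
```

Emit:
servo_tool(
  steps=[
    {"dx": -0.06, "dy": 0.18, "dz": 0, "wx": -0.0068, "wy": -0.0121, "wz": 0.0283},
    {"dx": -0.12, "dy": 0.36, "dz": 0, "wx": -0.0137, "wy": -0.0243, "wz": 0.0565},
    {"dx": -0.18, "dy": 0.54, "dz": 0, "wx": -0.0205, "wy": -0.0364, "wz": 0.0848},
    {"dx": -0.24, "dy": 0.72, "dz": 0, "wx": -0.0273, "wy": -0.0485, "wz": 0.1131},
    {"dx": -0.3, "dy": 0.9, "dz": 0, "wx": -0.0342, "wy": -0.0607, "wz": 0.1413},
  ],
)

```text
time_s: 8.05
eef_pos: [0.4449, 0.2268, 0.245]
eef_rot: [0.128, 0.778, 0.552, 0.271]
wrist_force: [-0.3, -0.9, 0.0]
opening: 0.502
grasp_force: 0.0
```

```bash
cat > d.py <<'E'
from h import *
from scipy.spatial.transform import Rotation as Ro
t=np.radians(35);Rm=Ro.from_euler("z",.18394).as_matrix()
u=Rm@[np.cos(t),0,np.sin(t)];y=Rm@[0,1,0];n=Rm@[-np.sin(t),0,np.cos(t)];D=np.array([.51035,.23745,.1])
def err(deg,out):
    q=o=ctrl.get_obs();q=o["eef_rot"];Rc=Ro.from_quat([q[1],q[2],q[3],q[0]]);a=np.radians(deg);p=np.cos(a)*u+np.sin(a)*y
    T=Ro.from_matrix(np.column_stack([p,np.cross(-n,p),-n])); print(deg,"shift",np.round((D+out*n-o["eef_pos"])*10,3),"turn",np.round((T*Rc.inv()).as_rotvec()/np.pi,4),"q",np.round(o["q"],2))
E
python3 - <<'E'
from d import *
err(60,.11)
c=cam("wrist")
save(c,"w2.png")
print(proj(c,[D,D+.034*n]+[D+.034*n+s*.025*(np.cos(np.pi/3)*u+np.sin(np.pi/3)*y) for s in(1,-1)]+[D+.042*(np.cos(a)*u+np.sin(a)*y) for a in np.radians([60,20,-20,-60])]).round(0).tolist())
E
```

```text
60 shift [ 0.034 -0.009 -0.549] turn [ 0.0019 -0.0004 -0.0005] q [ 0.27 -0.4   2.22 -0.08  0.71  0.65]
[[298.0, 240.0], [294.0, 255.0], [293.0, 218.0], [295.0, 291.0], [297.0, 183.0], [335.0, 197.0], [354.0, 231.0], [347.0, 267.0]]
```

View pics/w2.png

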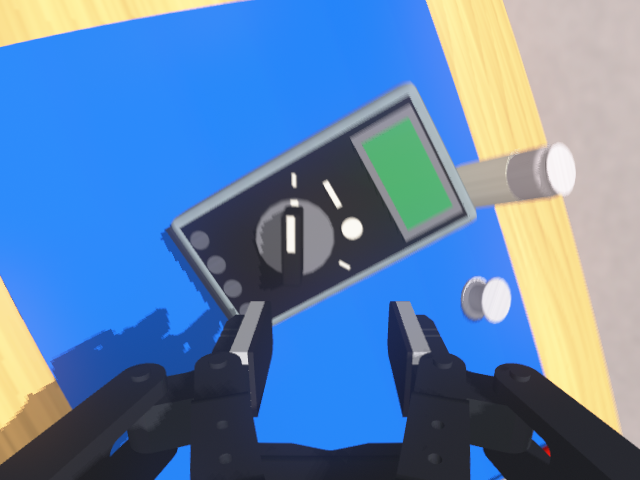

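The wrist view shows the dot (352,229), dash (332,195), ticks (294,180) and (344,265), and the grip bar centred near column 292, lined up with the pads. All are within 3 px (2 mm) of prediction.

Emit:
servo_tool(
  steps=[
    {"dx": 0.01, "dy": 0, "dz": -0.14, "wx": 0, "wy": 0, "wz": 0},
    {"dx": 0.02, "dy": 0, "dz": -0.28, "wx": 0, "wy": 0, "wz": 0},
    {"dx": 0.026, "dy": -0.005, "dz": -0.42, "wx": 0, "wy": 0, "wz": 0},
    {"dx": 0.026, "dy": -0.005, "dz": -0.55, "wx": 0, "wy": 0, "wz": 0},
    {"dx": 0.026, "dy": -0.005, "dz": -0.55, "wx": 0, "wy": 0, "wz": 0},
  ],
)

```text
time_s: 8.52
eef_pos: [0.4463, 0.2246, 0.1867]
eef_rot: [0.126, 0.781, 0.55, 0.268]
wrist_force: [-0.5, 0.2, 0.3]
opening: 0.502
grasp_force: 0.0
```

Emit:
servo_tool(
  steps=[
    {"dx": 0.14, "dy": 0.026, "dz": -0.205, "wx": 0, "wy": 0, "wz": 0},
    {"dx": 0.28, "dy": 0.052, "dz": -0.41, "wx": 0, "wy": 0, "wz": 0},
    {"dx": 0.42, "dy": 0.078, "dz": -0.61, "wx": 0, "wy": 0, "wz": 0},
    {"dx": 0.564, "dy": 0.105, "dz": -0.82, "wx": 0, "wy": 0, "wz": 0},
    {"dx": 0.564, "dy": 0.105, "dz": -0.82, "wx": 0, "wy": 0, "wz": 0},
  ],
)

```text
time_s: 8.93
eef_pos: [0.5042, 0.235, 0.1037]
eef_rot: [0.126, 0.781, 0.55, 0.267]
wrist_force: [-1.2, 0.4, -1.2]
opening: 0.502
grasp_force: 0.0
```

Run:
```python
from d import *
err(60,.010); print(ctrl.get_obs()["wrist_force"])
```

```text
60 shift [0.005 0.014 0.045] turn [ 0.002  -0.0033  0.0015] q [ 0.25  0.03  2.2  -0.14  0.31  0.71]
[-1.19818766  0.38381755 -1.18642118]
```

Emit:
servo_tool(
  steps=[
    {"dx": 0, "dy": 0.012, "dz": 0.04, "wx": 0, "wy": 0, "wz": 0},
    {"dx": 0, "dy": 0.012, "dz": 0.04, "wx": 0, "wy": 0, "wz": 0},
    {"dx": 0, "dy": 0.012, "dz": 0.04, "wx": 0, "wy": 0, "wz": 0},
    {"dx": 0, "dy": 0.012, "dz": 0.04, "wx": 0, "wy": 0, "wz": 0},
    {"dx": 0, "dy": 0.012, "dz": 0.04, "wx": 0, "wy": 0, "wz": 0},
  ],
)

```text
time_s: 9.35
eef_pos: [0.505, 0.2376, 0.1141]
eef_rot: [0.128, 0.779, 0.55, 0.272]
wrist_force: [0.1, 0.1, 0.4]
opening: 0.5
grasp_force: 0.0
```

Emit:
servo_tool(
  steps=[
    {"dx": 0, "dy": 0, "dz": 0, "wx": 0, "wy": 0, "wz": 0},
    {"dx": 0, "dy": 0, "dz": 0, "wx": 0, "wy": 0, "wz": 0},
    {"dx": 0, "dy": 0, "dz": 0, "wx": 0, "wy": 0, "wz": 0},
    {"dx": 0, "dy": 0, "dz": 0, "wx": 0, "wy": 0, "wz": 0},
    {"dx": 0, "dy": 0, "dz": 0, "wx": 0, "wy": 0, "wz": 0},
  ],
  jaw=0,
)

```text
time_s: 9.77
eef_pos: [0.5023, 0.2378, 0.1114]
eef_rot: [0.126, 0.78, 0.551, 0.269]
wrist_force: [-14.8, 2.8, 10.0]
opening: 0.138
grasp_force: 59.7
```

Run:
```python
from d import *
err(60,.010); err(-20,.01); o=ctrl.get_obs();print(o["wrist_force"],o["torque"],o["opening"])
```

```text
60 shift [ 0.024 -0.014 -0.032] turn [ 0.0015 -0.002   0.0005] q [ 0.25  0.01  2.2  -0.14  0.33  0.71]
-20 shift [ 0.024 -0.014 -0.032] turn [ 0.2508  0.0439 -0.3645] q [ 0.25  0.01  2.2  -0.14  0.33  0.71]
[-14.83607252   2.82044973   9.95483612] [0.25387981 1.29552415 0.28562975] 0.13778403885796678
```

Emit:
servo_tool(
  steps=[
    {"dx": 0.001, "dy": -0.001, "dz": 0, "wx": 0.0167, "wy": 0.003, "wz": -0.0243},
    {"dx": 0.001, "dy": -0.002, "dz": 0, "wx": 0.0334, "wy": 0.006, "wz": -0.0486},
    {"dx": 0.002, "dy": -0.004, "dz": 0.001, "wx": 0.0502, "wy": 0.0091, "wz": -0.0729},
    {"dx": 0.003, "dy": -0.005, "dz": 0.001, "wx": 0.0669, "wy": 0.0121, "wz": -0.0972},
    {"dx": 0.003, "dy": -0.006, "dz": 0.001, "wx": 0.0836, "wy": 0.0151, "wz": -0.1215},
  ],
)

```text
time_s: 10.18
eef_pos: [0.5026, 0.2375, 0.1116]
eef_rot: [0.059, 0.887, 0.355, 0.291]
wrist_force: [-14.9, 5.1, 10.0]
opening: 0.14
grasp_force: 59.7
```

Run:
```python
from d import *
err(60,.010); err(-20,.01); o=ctrl.get_obs();print(o["wrist_force"],o["torque"],o["opening"])
```

```text
60 shift [ 0.021 -0.011 -0.034] turn [-0.083  -0.0176  0.1231] q [ 0.25  0.01  2.2  -0.13  0.33  1.17]
-20 shift [ 0.021 -0.011 -0.034] turn [ 0.1664  0.0285 -0.2419] q [ 0.25  0.01  2.2  -0.13  0.33  1.17]
[-14.8906238    5.05370702   9.95038495] [0.76660153 1.39643954 0.62238119] 0.1401616046751889
```

Smooth; continuing.

Emit:
servo_tool(
  steps=[
    {"dx": 0.001, "dy": -0.001, "dz": 0, "wx": 0.0167, "wy": 0.003, "wz": -0.0243},
    {"dx": 0.001, "dy": -0.002, "dz": 0, "wx": 0.0334, "wy": 0.006, "wz": -0.0486},
    {"dx": 0.002, "dy": -0.004, "dz": 0.001, "wx": 0.0502, "wy": 0.0091, "wz": -0.0729},
    {"dx": 0.003, "dy": -0.005, "dz": 0.001, "wx": 0.0669, "wy": 0.0121, "wz": -0.0972},
    {"dx": 0.003, "dy": -0.006, "dz": 0.001, "wx": 0.0836, "wy": 0.0151, "wz": -0.1215},
  ],
)

```text
time_s: 10.6
eef_pos: [0.5027, 0.2372, 0.1116]
eef_rot: [-0.011, 0.944, 0.141, 0.297]
wrist_force: [-15.5, 7.3, 10.1]
opening: 0.137
grasp_force: 59.7
```

Emit:
servo_tool(
  steps=[
    {"dx": 0.001, "dy": -0.001, "dz": 0, "wx": 0.0167, "wy": 0.003, "wz": -0.0243},
    {"dx": 0.001, "dy": -0.002, "dz": 0, "wx": 0.0334, "wy": 0.006, "wz": -0.0486},
    {"dx": 0.002, "dy": -0.004, "dz": 0.001, "wx": 0.0502, "wy": 0.0091, "wz": -0.0729},
    {"dx": 0.003, "dy": -0.005, "dz": 0.001, "wx": 0.0669, "wy": 0.0121, "wz": -0.0972},
    {"dx": 0.003, "dy": -0.006, "dz": 0.001, "wx": 0.0836, "wy": 0.0151, "wz": -0.1215},
  ],
)

```text
time_s: 11.02
eef_pos: [0.5027, 0.2368, 0.1116]
eef_rot: [-0.08, 0.951, -0.081, 0.287]
wrist_force: [-16.5, 9.5, 10.0]
opening: 0.137
grasp_force: 59.8
```

Emit:
servo_tool(
  steps=[
    {"dx": 0, "dy": 0, "dz": 0, "wx": 0, "wy": 0, "wz": 0},
    {"dx": 0, "dy": 0, "dz": 0, "wx": 0, "wy": 0, "wz": 0},
    {"dx": 0, "dy": 0, "dz": 0, "wx": 0, "wy": 0, "wz": 0},
    {"dx": 0, "dy": 0, "dz": 0, "wx": 0, "wy": 0, "wz": 0},
    {"dx": 0, "dy": 0, "dz": 0, "wx": 0, "wy": 0, "wz": 0},
  ],
)

```text
time_s: 11.43
eef_pos: [0.5027, 0.2368, 0.1116]
eef_rot: [-0.079, 0.951, -0.079, 0.287]
wrist_force: [-16.0, 9.9, 10.1]
opening: 0.141
grasp_force: 59.8
```

Run:
```python
from d import *
err(-20,.01); o=ctrl.get_obs();print(o["wrist_force"],o["torque"],o["opening"])
```

```text
-20 shift [ 0.02  -0.004 -0.034] turn [-0.0001 -0.0022 -0.0003] q [ 0.25  0.01  2.2  -0.11  0.32  2.07]
[-16.0458556    9.85110287  10.11600505] [1.32614198 1.69350264 1.03576264] 0.14125776768701495
```

Turned exactly to -20°. Release, back out along the normal and check.

Emit:
servo_tool(
  steps=[
    {"dx": 0, "dy": 0, "dz": 0, "wx": 0, "wy": 0, "wz": 0},
    {"dx": 0, "dy": 0, "dz": 0, "wx": 0, "wy": 0, "wz": 0},
    {"dx": 0, "dy": 0, "dz": 0, "wx": 0, "wy": 0, "wz": 0},
    {"dx": 0, "dy": 0, "dz": 0, "wx": 0, "wy": 0, "wz": 0},
    {"dx": 0, "dy": 0, "dz": 0, "wx": 0, "wy": 0, "wz": 0},
  ],
  jaw=0.5,
)

```text
time_s: 11.85
eef_pos: [0.5057, 0.2353, 0.1127]
eef_rot: [-0.079, 0.951, -0.079, 0.289]
wrist_force: [-0.9, 0.9, -0.0]
opening: 0.499
grasp_force: 0.0
```

Emit:
servo_tool(
  steps=[
    {"dx": -0.11, "dy": -0.021, "dz": 0.16, "wx": 0, "wy": 0, "wz": 0},
    {"dx": -0.22, "dy": -0.042, "dz": 0.33, "wx": 0, "wy": 0, "wz": 0},
    {"dx": -0.34, "dy": -0.063, "dz": 0.49, "wx": 0, "wy": 0, "wz": 0},
    {"dx": -0.45, "dy": -0.084, "dz": 0.66, "wx": 0, "wy": 0, "wz": 0},
    {"dx": -0.56, "dy": -0.105, "dz": 0.82, "wx": 0, "wy": 0, "wz": 0},
  ],
)

```text
time_s: 12.27
eef_pos: [0.449, 0.2246, 0.1953]
eef_rot: [-0.079, 0.951, -0.079, 0.289]
wrist_force: [0.8, -0.4, 0.0]
opening: 0.497
grasp_force: 0.0
```

Emit:
servo_tool(
  steps=[
    {"dx": 0, "dy": 0, "dz": 0.15, "wx": 0, "wy": 0, "wz": 0},
    {"dx": 0, "dy": 0, "dz": 0.3, "wx": 0, "wy": 0, "wz": 0},
    {"dx": 0, "dy": 0, "dz": 0.45, "wx": 0, "wy": 0, "wz": 0},
    {"dx": 0, "dy": 0, "dz": 0.6, "wx": 0, "wy": 0, "wz": 0},
    {"dx": 0, "dy": 0, "dz": 0.6, "wx": 0, "wy": 0, "wz": 0},
  ],
)

```text
time_s: 12.68
eef_pos: [0.4513, 0.2253, 0.2587]
eef_rot: [-0.08, 0.95, -0.079, 0.292]
wrist_force: [1.2, 1.3, 0.4]
opening: 0.499
grasp_force: 0.0
```

Run:
```python
from d import *
c=cam("wrist");s=cam("scene")
a=cv2.resize(c["frame"],(400,300),interpolation=cv2.INTER_AREA)
b=cv2.resize(s["frame"][110:350,140:460],(400,300),interpolation=cv2.INTER_CUBIC)
d=cv2.resize(s["frame"][235:295,295:375],(400,300),interpolation=cv2.INTER_CUBIC)
w=cv2.resize(c["frame"][100:340,160:480],(400,300))
cv2.imwrite("pics/end.png",np.vstack([np.hstack([a,b]),np.hstack([w,d])])[:,:,::-1])
```

```text
(no output)
```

View pics/end.png

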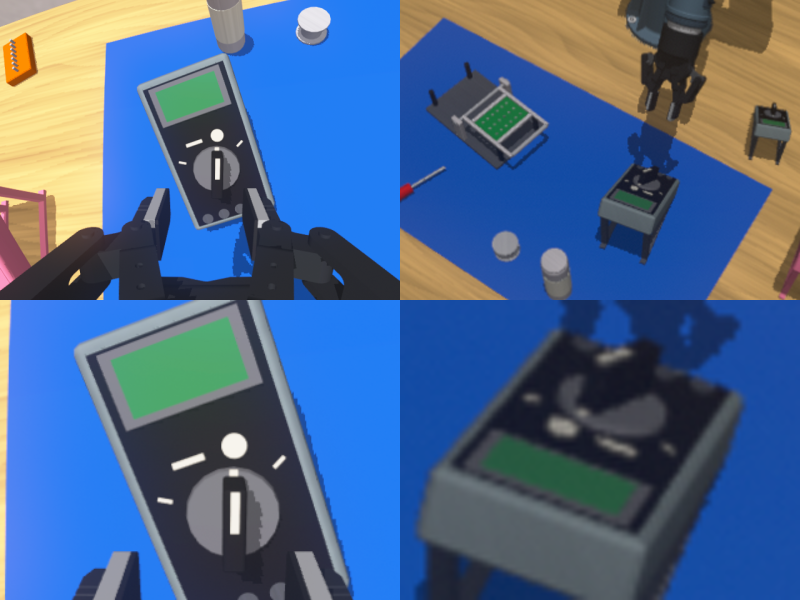

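The pointer at (234,475) in the wrist crop points straight at the dot (234,445). The frame lies flat with the solder side up, the bystanders are in place and the gripper is clear.

```bash
python3 -c "
from bench import workorder
print(workorder.hand_in())"
```

```text
the job is handed in; nothing more can be done
None
```

The job is handed in: the frame lies flat with the solder side up, the dial points at the round dot at -20°, and the can, spool and screwdriver look undisturbed; the hand-in returned no verdict.

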